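Set the screen of an optical bench at the focus of the lens

ROBOT

A 6-joint arm with a two-finger parallel gripper is mounted at the origin on the work surface. World frame = base frame: x ahead of the robot, y to its left, z up, the work surface at z = 0. Lengths are in mm, angles in rad, forces in N, time in s.
With the tool pointing down it reaches from about 275 to 825 mm from the base axis. Payload 5.2 kg.
Tool frame: the origin (TCP) lies between the finger pads; the fingertips stand 11 mm ahead of it and the grasp point (between the pads) lies 8 mm behind it (env.tips_ahead is the distance from the TCP to the fingertips, in mm); z points along the fingers, y is the direction in which the jaws open and shut (so a half turn about z gives the same grasp; the last joint's range is limited). The gripper opens to 93 mm and grips with 3 to 60 N. Pads are 15 mm wide; open, the fingers measure 128 mm over their backs; the gripper's body (75 mm by 188 mm) begins 65 mm behind the grasp point.
Start: joints at [-1.488, 0.259, 1.535, -0, 1.348, -0.203], TCP at [155.08, -527.688, 204.153] pointing down, gripper open.
Joint ranges: [-3.14, 3.14], [-0.91, 2.08], [0.19, 2.58], [-1.22, 4.36], [0.22, 2.71], [-3.12, 3.12]. Speed limits (rad/s): [2.57, 2.57, 3.14, 3.14, 3.14, 3.14].

INTERFACE

Orientations are given as a 3x3 rotation matrix whose columns are the frame's x, y, z axes.
In Python, from rig import env gives the robot as it stands.
- The arm moves only by the shell command python3 -m crank 'ROWS' [FORCE]. ROWS is JSON, a list of rows, each an object of numbers: "dx", "dy", "dz": the shift along the world's x, y, z in mm; "wx", "wy", "wz": the turn, a rotation vector about the world's x, y, z in rad; "claw": the gripper command: -1 is fully open, 1 is shut, values between are in proportion. A call has 1 to 5 rows; each row is the pose to reach, as a shift and turn from the pose measured when the call began; what a row does not reach only later rows make up. A row lasts 1/12 s, in which the tool goes at most 41.7 mm and 7.16 degrees, less where a joint would pass 70% of its speed; a pose out of reach is approached as far as the arm can. A call with a gripper value outside its range is refused whole. The fingers move at their own pace and stop on an object; FORCE is the grip in N (left out, the last holds). Time passes only in rows, so rows that repeat a pose let the fingers close. It gives the time, the measured TCP pose, the force and the opening at its end, in the units of the state.
- env.sense(): the state, without advancing time (a new reading comes with each control period).
- env.grab_frame(name): name is "side" or "top"; returns a dict with "frame" (420x560x3 uint8, blue, green, red), "range_z" (420x560 float32, mm along the optical axis (not along the pixel's ray), 0 where there is no reading), "vertical_fov" (degrees; the focal length in pixels is half the picture's height over the tangent of half this angle, whatever the lens; pixels are square), "cx", "cy" (the principal point, pixels), "R" (3x3) and "t" (3): a world point X has camera coordinates R X + t. Camera axes: x right, y down, z forward; pixel columns grow to the right and rows downward; lengths in mm; the calibration is good to about 2 mm. A picture is of the moment at which its call begins.
- env.close_job(): hands the job in, once; it reports no verdict.
The state is a dict: "time": time; "qpos": joint angles; "dq": joint speeds; "effort": joint torques, N m; "tool_pos": TCP position; "orientation": TCP orientation; "force": force on the tool from outside, world axes, zero at the start; "torque": the same for the moment, N m; "opening": finger opening in mm.
Only numpy, scipy, OpenCV 4.12 (cv2) and the standard library are available. Lean on these libraries where they do the work, as an engineer would, in place of code of your own. Each camera call takes 0.05 s, during which the arm holds its last target.

TASK

The lens on the optical bench has a focal length of 150 mm and is lit by a parallel beam: loosen the clamp knob of the screen's carriage, slide the carriage along the bench until the face of the white screen stands 150 mm from the middle of the lens, and turn the knob tight again so that the carriage is locked there. Leave the lens carriage clamped where it stands, and do not knock the jug or the tumbler about.

Things in the scene. Friction and masses are not known exactly. Their poses are not given: they have to be found in the camera images.
- bench: Fixed optical bench: an aluminium rail 900 mm long, 130 mm wide over its base, 61 mm high, shaped like a low roof (both flanks slope 40 degrees), on low feet. Origin on the table under the rail's middle; y runs along the rail towards the lamp, x across it away from the robot, z up. Its place and yaw (up to 0.2 rad) vary.
- lamp_mouth (a point): Mouth of the lamp's 60 mm black tube, which points along the bench's -y, 225 mm above the table. The grey lamp house (90 x 120 x 110 mm, top 263 mm above the table) is fixed on the +y end of the bench. Axes of the bench.
- scale_middle (a point): Middle of the scale on the flat ledge along the far side (+x) of the bench, 36 mm above the table. The scale has no figures: a black line every 10 mm, a longer one every 50 mm. Each carriage has a small steel pointer over it, in line with the carriage's middle. Axes of the bench.
- screen_carriage (a joint): Position of the screen's carriage along the bench in m, -0.18 to 0.30; it grows along the bench's +y, towards the lens; the carriage's middle lies at bench y = -0.20 + value. Tightly clamped it resists about 30 N along the bench; free it slides with about 2 N and stays where it is left. It can neither lift off nor turn.
- screen_saddle (a point): Middle of the top of the screen's carriage, 77 mm above the table: a grey saddle, 70 mm long (along the bench), which straddles the rail's ridge and flanks; on it a 26 mm socket (38 mm high) holds a 12 mm steel post that carries the screen. Axes of the bench.
- screen_face (a point): Middle of the screen's face that looks towards the lens (bench +y), 225 mm above the table. The screen is a flat white plate 100 x 100 x 4 mm, square to the bench; lower edge 175 mm above the table, side edges 50 mm either side of the bench's middle line. This point lies 2 mm from the carriage's middle, towards the lens. Axes of the bench.
- screen_knob (a joint): Angle of the screen carriage's clamp knob in rad: 0 = tight (stop), 1.7 = loose (stop). It grows anticlockwise, seen looking down on the knob from outside: anticlockwise loosens, clockwise tightens. From about 1.0 up the carriage is free; below, the clamp presses the harder the nearer to 0. Turning takes 0.1 to 0.2 N m and the knob stays where it is left. Starts tight, at 0 to 0.3.
- screen_knob_grip (a point): The point to grip: on the axis of the screen carriage's clamp knob, at its mid-height, 56 mm from the bench's middle line on the robot's side, 80 mm above the table, level with the carriage's middle. The knob is a round ribbed black cylinder 36 mm in diameter, 22 mm high along its axis, with a white line on its top. z runs along the axis, outwards; x (the white line) and y turn with the knob.
- screen_clamp (a point): Foot of the clamp screw's axis on the bench's sloping flank, 41 mm below the grip point along that axis. The axis leans 40 degrees from vertical towards the robot (square to the flank), clear of the screen overhead. Below the knob 19 mm of the 10 mm screw shank stand free above the saddle (14 mm where a 24 mm bush surrounds it). Axes of the bench.
- lens_middle (a point): Middle of the glass lens, 69 mm in diameter in a black ring 84 mm in diameter and 12 mm thick, square to the bench, 225 mm above the table, on a post on a carriage like the screen's, with a like knob; it stands between screen and lamp. At the start it is 0.20 to 0.42 m from the screen's face. Axes of the bench.
- lens_knob (a joint): Angle of the clamp knob of the lens carriage in rad, as for the screen's knob (0 = tight). It starts tight and is to be left so.
- jug: Loose empty glass jug 190 mm tall, 124 mm in diameter at its belly, with a handle on its +y side, 0.7 kg; it stands beyond the bench. Origin at the middle of its underside, z up.
- tumbler: Loose empty glass tumbler 110 mm tall, 74 mm in diameter at the rim, 0.25 kg; it stands beyond the bench. Origin at the middle of its underside, z up.
- spoon: Loose steel spoon 190 mm long lying on the table in front of the bench, of no concern, as is a green folder, 5 mm thick, fixed flat on the table nearer to the robot. Origin on the table under its middle, x towards the bowl.

How it is judged:
By the outcome, as a careful person would: the job done as asked, in the order asked, and still so for the second after the job is handed in, with the robot touching nothing.
It also fails if it takes over 38 s, if anything falls off the work surface, if the arm or the gripper's body presses on something with over 40 N, if the wrist force passes 120 N, or if a joint passes its speed limit or range.

## Working session

There is one attempt and no reset: what is moved stays moved. The work goes in short steps, Python scripts to look and compute and a shell command to move; the robot and the scene stay as the last step left them, time stands still between calls to the robot, and variables do not carry over. Pictures are saved under pics/ and viewed, and the job is handed in when it is done.

```bash
ls; mkdir -p pics
python3 - <<'E'
from rig import env
import cv2,numpy as np
print(env.sense())
for n in("side","top"):
    f=env.grab_frame(n); cv2.imwrite(f"pics/{n}0.png",f["frame"]); np.savez(f"{n}0.npz",**f)
    print(n,f["vertical_fov"],f["cx"],f["cy"],f["R"],f["t"])
E
```

```text
pics
{'time': 0.0, 'qpos': array([-1.48780847e+00,  2.59326306e-01,  1.53610546e+00, -1.74135000e-05,
        1.34800753e+00, -2.02815503e-01]), 'dq': array([ 1.66225407e-06, -1.16681261e-04, -7.30887289e-04,  1.76207329e-03,
       -3.25057718e-05,  8.62077633e-04]), 'effort': array([ 4.06754116e-04, -4.37307572e+01, -2.84003735e+01,  7.17426161e-02,
        4.13781800e-02, -1.38303926e-04]), 'tool_pos': array([ 155.01853224, -527.08555676,  203.31775252]), 'orientation': array([[ 9.59434413e-01,  2.81931867e-01, -1.69997948e-04],
       [ 2.81931694e-01, -9.59432717e-01,  1.83888199e-03],
       [ 3.55337838e-04, -1.81221447e-03, -9.99998295e-01]]), 'force': array([-1.00999127, -0.16932646, -0.30799831]), 'torque': array([-0.01953745, -0.01619923,  0.01744691]), 'opening': 92.93444604450707}
side 43.09845890293424 282.3969013792445 209.3517146858209 [[-0.71017258 -0.70386778 -0.01500177]
 [-0.53757754  0.55590586 -0.63401819]
 [ 0.45460455 -0.44219772 -0.77317261]] [ 410.22729319  350.29361216 1355.82611867]
top 42.45886253774202 284.74447223288166 212.8775171192826 [[-0.00513273 -0.99998596  0.00131906]
 [-0.99678098  0.00501073 -0.08001603]
 [ 0.0800083  -0.00172552 -0.9967927 ]] [  73.92590968  547.28755817 1636.48018416]
```

View pics/side0.png

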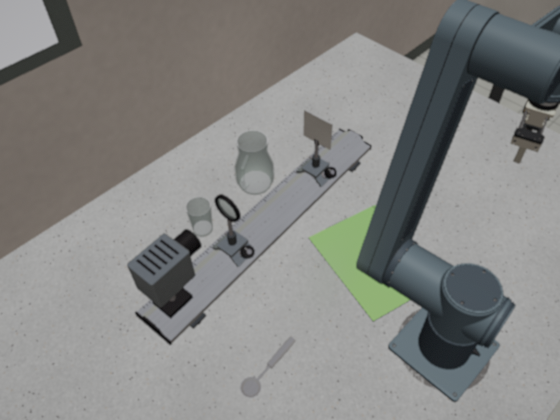

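View pics/top0.png

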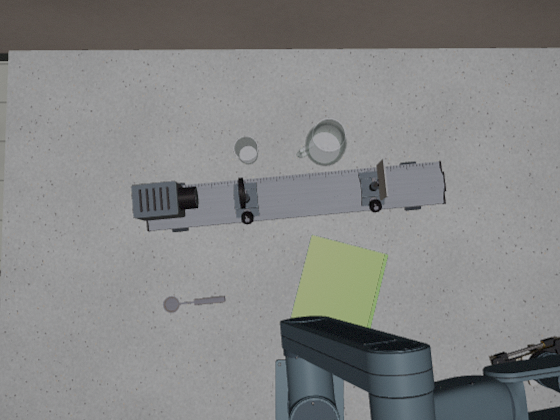

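```bash
cat > h.py <<'E'
import numpy as np,cv2
def bp(f,u,v,z=None):
    H=420;fl=H/2/np.tan(np.radians(float(f["vertical_fov"]))/2)
    if z is None: z=f["range_z"][np.round(v).astype(int),np.round(u).astype(int)]
    c=np.stack([(u-f["cx"])/fl*z,(v-f["cy"])/fl*z,z],-1)
    return (c-f["t"])@f["R"]
def ray(f,u,v,h):
    "point on the pixel ray at world z=h"
    H=420;fl=H/2/np.tan(np.radians(float(f["vertical_fov"]))/2)
    d=np.array([(u-f["cx"])/fl,(v-f["cy"])/fl,1.])@f["R"]; o=-f["t"]@f["R"]
    return o+d*(h-o[2])/d[2]
def proj(f,X):
    H=420;fl=H/2/np.tan(np.radians(float(f["vertical_fov"]))/2)
    c=np.asarray(X)@f["R"].T+f["t"]; return np.stack([c[...,0]/c[...,2]*fl+f["cx"],c[...,1]/c[...,2]*fl+f["cy"]],-1)
def cloud(f,u0,u1,v0,v1):
    v,u=np.mgrid[v0:v1,u0:u1]; P=bp(f,u.astype(float),v.astype(float)); ok=f["range_z"][v0:v1,u0:u1]>0
    return P[ok],u[ok],v[ok]
E
python3 - <<'E'
import numpy as np,cv2
from h import *
t=dict(np.load("top0.npz"));s=dict(np.load("side0.npz"))
P,u,v=cloud(t,120,460,150,240)
m=(P[:,2]>56)&(P[:,2]<64)
print(m.sum())
# ridge
k=np.polyfit(P[m,1],P[m,0],1);print("ridge x=a*y+b",k, P[m].min(0),P[m].max(0))
m=(P[:,2]>20)&(P[:,2]<64)
r=cv2.minAreaRect(P[m,:2].astype(np.float32));print(r)
for n,f,b in(("t",t,(340,400,150,225)),("t2",t,(215,275,165,235)),("s",s,(290,350,105,190)),("s2",s,(205,265,185,265))):
    P,u,v=cloud(f,*b); print(n,[ (h,P[(P[:,2]>h)&(P[:,2]<h+15)].mean(0).round(1).tolist(),int(((P[:,2]>h)&(P[:,2]<h+15)).sum())) for h in (72,82,175,200,225,250)])
cv2.imwrite("pics/tc.png",cv2.resize(t["frame"][150:240,210:410],None,fx=4,fy=4,interpolation=cv2.INTER_CUBIC))
cv2.imwrite("pics/sc.png",cv2.resize(s["frame"][100:270,200:360],None,fx=3.5,fy=3.5,interpolation=cv2.INTER_CUBIC))
E
```

```text
2257
ridge x=a*y+b [-8.90130772e-02  6.04423981e+02] [ 539.81662396 -412.84836326   56.01136406] [735.2964973  370.26835618  63.99450878]
((641.1047973632812, 45.2623291015625), (230.4324493408203, 913.9771728515625), 5.012466907501221)
t [(72, [609.0, -177.3, 78.5], 271), (82, [585.5, -183.5, 88.3], 138), (175, [618.9, -188.7, 182.8], 41), (200, [617.6, -189.0, 208.1], 38), (225, [621.0, -188.8, 232.4], 42), (250, [622.1, -188.6, 257.1], 46)]
t2 [(72, [575.7, 184.2, 77.9], 306), (82, [539.5, 183.3, 89.0], 114), (175, [590.7, 183.9, 187.5], 5), (200, [586.9, 184.0, 205.8], 12), (225, [579.0, 185.4, 234.1], 17), (250, [585.7, 188.3, 259.8], 77)]
s [(72, [602.9, -185.9, 78.3], 284), (82, [577.5, -189.8, 88.8], 131), (175, [619.0, -189.6, 183.2], 103), (200, [615.8, -190.3, 207.8], 97), (225, [620.2, -189.6, 232.7], 115), (250, [617.7, -189.6, 256.9], 110)]
s2 [(72, [587.2, 185.4, 78.1], 457), (82, [583.0, 176.7, 89.6], 196), (175, [584.8, 191.6, 185.5], 22), (200, [587.2, 191.7, 208.0], 66), (225, [582.0, 191.1, 232.3], 95), (250, [578.5, 189.2, 258.5], 91)]
```

View pics/tc.png

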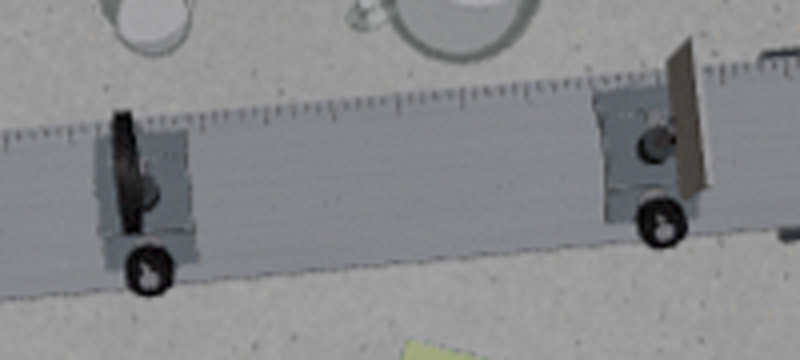

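View pics/sc.png

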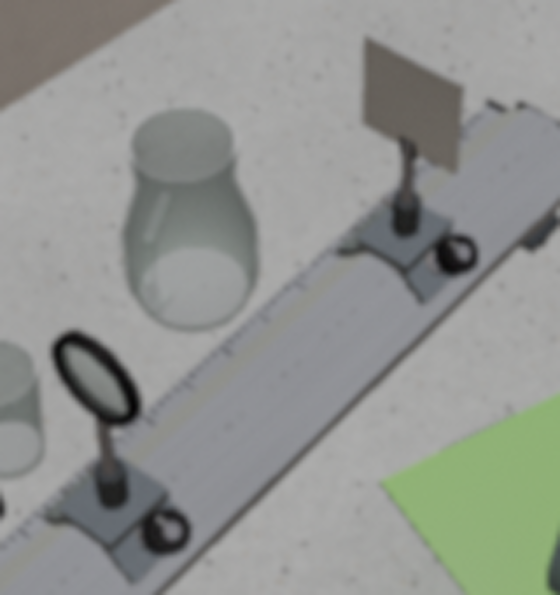

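Run:
```python
import numpy as np,cv2
from h import *
for n,b in(("top",(210,290,160,235)),("top",(340,410,160,235)),("side",(205,270,185,270)),("side",(300,350,140,190))):
    f=dict(np.load(n+"0.npz")); g=f["frame"].max(2)[b[2]:b[3],b[0]:b[1]]
    big=cv2.resize(g,None,fx=8,fy=8,interpolation=cv2.INTER_CUBIC)
    m=(big<70).astype(np.uint8)
    cs,_=cv2.findContours(m,cv2.RETR_EXTERNAL,cv2.CHAIN_APPROX_NONE)
    for c in cs:
        if cv2.contourArea(c)>1500:
            e=cv2.fitEllipse(c); q=lambda p,o:round((p+.5)/8-.5+o,2)
            x,y,w,h=cv2.boundingRect(c)
            print(n,q(e[0][0],b[0]),q(e[0][1],b[2]),np.round(np.array(e[1])/8,1),round(e[2]),"bbox",q(x,b[0]),q(x+w,b[0]),q(y,b[2]),q(y+h,b[2]),cv2.contourArea(c)/64)
```

```text
top 246.95 217.12 [12.5 13.2] 180 bbox 240.81 253.31 210.56 223.81 129.359375
top 242.59 194.51 [10.  31.2] 171 bbox 237.56 249.69 177.56 208.56 205.703125
top 374.93 205.17 [12.6 13.2] 139 bbox 368.31 381.44 198.69 211.81 129.8125
top 373.81 186.08 [ 8.5 10.9] 60 bbox 368.69 379.19 181.31 190.81 70.9765625
top 382.77 179.1 [ 2.7 33.9] 174 bbox 379.94 385.56 160.56 197.19 43.390625
side 246.25 251.08 [13.3 14.3] 117 bbox 238.69 253.56 243.56 257.94 147.5703125
side 231.52 238.58 [ 9. 13.] 173 bbox 227.06 236.06 231.19 244.94 85.7109375
side 227.18 208.18 [15.7 32.6] 140 bbox 214.81 239.44 194.56 222.19 394.515625
side 329.38 172.21 [11.3 12.4] 110 bbox 322.94 335.69 166.44 178.19 108.96875
side 315.41 161.4 [ 7.9 12. ] 0 bbox 311.69 319.31 154.94 167.19 70.984375
```

```bash
cat > fit.py <<'E'
import numpy as np,cv2
from h import *
from scipy.optimize import least_squares
an=np.linspace(0,2*np.pi,40,endpoint=False)
ct,st=np.cos(np.radians(40)),np.sin(np.radians(40))
def cyl(c,a,b1,b2,r,h0,h1):
    return np.concatenate([c+h*a+r*(np.cos(an)[:,None]*b1+np.sin(an)[:,None]*b2) for h in(h0,h1)])
a=np.array([-st,0,ct]);p=np.array([ct,0,st]);Y=np.array([0,1.,0]);X=np.array([1.,0,0]);Z=np.array([0,0,1.])
def knob(y): return cyl(np.array([-56,y,80.]),a,p,Y,18,-11,11)
def ring(y): return cyl(np.array([0,y,225.]),Y,X,Z,42,-6,6)
def sock(y): return cyl(np.array([0,y,77.]),Z,X,Y,13,0,38)
def W(P,q): c,s=np.cos(q[2]),np.sin(q[2]); return np.stack([q[0]+c*P[:,0]-s*P[:,1],q[1]+s*P[:,0]+c*P[:,1],P[:,2]],-1)
def bc(f,P):
    uv=proj(f,P).astype(np.float32); h=cv2.convexHull(uv); M=cv2.moments(h); return np.array([M["m10"]/M["m00"],M["m01"]/M["m00"]])
def corners(y): return np.array([[50,y+2,275],[-50,y+2,275],[-50,y+2,175],[50,y+2,175.]])
E
python3 - <<'E'
from fit import *
t=dict(np.load("top0.npz"));s=dict(np.load("side0.npz"))
cr=(np.array([[364,38],[462,88],[457,173],[363,127.]])+.5)/3.5-.5+[200,100]
def res(q):
    T=dict(t);S=dict(s);T["t"]=t["t"]+[q[5],q[6],0];S["t"]=s["t"]+[q[7],q[8],0]
    r=[bc(T,W(knob(q[4]),q))-[246.95,217.12], bc(T,W(knob(q[3]),q))-[374.93,205.17],
       bc(S,W(knob(q[4]),q))-[246.25,251.08], bc(S,W(knob(q[3]),q))-[329.38,172.21],
       (bc(S,W(ring(q[4]),q))-[227.18,208.18]), (proj(S,W(corners(q[3]),q)).mean(0)-cr.mean(0))]
    return np.concatenate([np.concatenate(r)/.3,np.array(q[5:])/1.5])
o=least_squares(res,[604,0,.088,-190,190,0,0,0,0.]) if 0 else least_squares(lambda z:np.concatenate([res(z),[z[1]/1000]]),[604,0,.088,-190,190,0,0,0,0.],diff_step=1e-4)
q=o.x
print(q.round(3),"\n",(res(q)[:12].reshape(-1,2)*.3).round(2),"face-lens",q[4]-q[3]-2)
for y in(q[3],q[4],q[4]-152): print(W(np.array([[-56,y,80.],[0,y,77]]),q).round(1).tolist())
R=np.array([[np.cos(q[2]),-np.sin(q[2]),0],[np.sin(q[2]),np.cos(q[2]),0],[0,0,1]]);print((R@a).round(3),(R@Y).round(4))
E
```

```text
[ 6.03601e+02 -2.20000e-02  8.70000e-02 -1.91589e+02  1.89026e+02
 -0.00000e+00  0.00000e+00  9.00000e-03 -3.08000e-01] 
 [[-0.12 -0.14]
 [-0.13  0.05]
 [ 0.53  0.52]
 [ 0.44  0.44]
 [-0.22 -0.42]
 [-0.43 -0.34]] face-lens 378.6151985726257
[[564.4, -195.7, 80.0], [620.2, -190.9, 77.0]]
[[531.4, 183.4, 80.0], [587.2, 188.3, 77.0]]
[[544.6, 32.0, 80.0], [600.4, 36.9, 77.0]]
[-0.64  -0.056  0.766] [-0.0868  0.9962  0.    ]
```

```bash
cat > go.py <<'E'
import sys,numpy as np
from rig import env
from scipy.spatial.transform import Rotation as Ro
a=np.array([-.64,-.056,.766]);a/=np.linalg.norm(a);Yb=np.array([-.0868,.9962,0])
K0=np.array([564.4,-195.7,80.])
def go(out,th,slide=0):
    "shift and rotvec to have grasp point at K+out*a, jaw angle th, slide along bench"
    s=env.sense(); z=-a; y=Ro.from_rotvec(a*th).apply(-Yb); y-=z*(y@z);y/=np.linalg.norm(y)
    Rt=np.stack([np.cross(y,z),y,z],1)
    tgt=K0+slide*Yb+out*a+8*z
    w=Ro.from_matrix(Rt@s["orientation"].T).as_rotvec()
    print("d",(tgt-s["tool_pos"]).round(1),"w",w.round(3),"| t",round(s["time"],2),"q",s["qpos"].round(2),"F",s["force"].round(1),"T",s["torque"].round(2),"open",round(s["opening"],1))
if __name__=="__main__": go(*map(float,sys.argv[1:]))
E
python3 go.py 110 -0.5
```

```text
d [344.1 325.8 -45.3] w [ 0.3   -0.645 -0.67 ] | t 0.1 q [-1.49  0.26  1.54 -0.    1.35 -0.2 ] F [-0.2  0.3 -0. ] T [-0.06  0.01 -0.03] open 93.1
```

```bash
python3 -m crank '[{"dx":30,"dy":28,"dz":0,"wx":0.02,"wy":-0.05,"wz":-0.05},{"dx":60,"dy":57,"dz":0,"wx":0.05,"wy":-0.11,"wz":-0.11},{"dx":90,"dy":85,"dz":0,"wx":0.08,"wy":-0.17,"wz":-0.175},{"dx":118,"dy":112,"dz":0,"wx":0.1,"wy":-0.22,"wz":-0.23},{"dx":145,"dy":138,"dz":0,"wx":0.13,"wy":-0.28,"wz":-0.29}]'; python3 go.py 110 -0.5
```

```text
d [344.1 325.8 -45.3] w [ 0.3   -0.645 -0.67 ] | t 0.1 q [-1.49  0.26  1.54 -0.    1.35 -0.2 ] F [-0.2  0.3 -0. ] T [-0.06  0.01 -0.03] open 93.1$[0]: bad value
```

```bash
python3 -m crank '[{"dx":30,"dy":28,"dz":0,"wx":0.02,"wy":-0.05,"wz":-0.05,"claw":-1},{"dx":60,"dy":57,"dz":0,"wx":0.05,"wy":-0.11,"wz":-0.11,"claw":-1},{"dx":90,"dy":85,"dz":0,"wx":0.08,"wy":-0.17,"wz":-0.175,"claw":-1},{"dx":118,"dy":112,"dz":0,"wx":0.1,"wy":-0.22,"wz":-0.23,"claw":-1},{"dx":145,"dy":138,"dz":0,"wx":0.13,"wy":-0.28,"wz":-0.29,"claw":-1}]'; python3 go.py 110 -0.5
```

```text
time: 0.52
tool_pos: [301.4, -387.6, 203.4]
orientation: [[0.956, 0.005, 0.293], [-0.022, -0.996, 0.089], [0.292, -0.091, -0.952]]
force: [-0.4, -0.0, -0.9]
opening: 93.0
d [197.7 186.2 -45.2] w [ 0.168 -0.362 -0.378] | t 0.52 q [-1.39  0.11  1.76  0.32  1.31  0.1 ] F [-0.4 -0.  -0.9] T [-0.    0.17 -0.01] open 93.0
```

```bash
python3 -m crank '[{"dx":28,"dy":26,"dz":-6,"wx":0.03,"wy":-0.06,"wz":-0.06,"claw":-1},{"dx":56,"dy":52,"dz":-12,"wx":0.05,"wy":-0.12,"wz":-0.12,"claw":-1},{"dx":84,"dy":78,"dz":-18,"wx":0.08,"wy":-0.18,"wz":-0.18,"claw":-1},{"dx":112,"dy":104,"dz":-24,"wx":0.1,"wy":-0.23,"wz":-0.24,"claw":-1},{"dx":140,"dy":130,"dz":-30,"wx":0.12,"wy":-0.29,"wz":-0.3,"claw":-1}]'; python3 go.py 110 -0.5
```

```text
time: 0.93
tool_pos: [442.2, -256.9, 173.3]
orientation: [[0.778, -0.244, 0.579], [-0.341, -0.938, 0.062], [0.527, -0.246, -0.813]]
force: [1.2, -0.1, 0.5]
opening: 92.9
d [ 56.9  55.5 -15.1] w [ 0.047 -0.073 -0.071] | t 0.93 q [-1.22  0.01  2.1   0.74  1.    0.28] F [ 1.2 -0.1  0.5] T [0.05 0.26 0.01] open 92.9
```

```bash
python3 -m crank '[{"dx":25,"dy":25,"dz":-7,"wx":0.02,"wy":-0.035,"wz":-0.035,"claw":-1},{"dx":50,"dy":48,"dz":-13,"wx":0.04,"wy":-0.065,"wz":-0.06,"claw":-1},{"dx":57,"dy":55.5,"dz":-15,"wx":0.047,"wy":-0.073,"wz":-0.071,"claw":-1},{"dx":57,"dy":55.5,"dz":-15,"wx":0.047,"wy":-0.073,"wz":-0.071,"claw":-1}]'; python3 go.py 110 -0.5; python3 go.py 2 -0.5
python3 - <<'E'
from rig import env
import cv2,numpy as np
for n in("side","top"):
    f=env.grab_frame(n); np.savez(f"{n}1.npz",**f)
    b=(200,400,90,260) if n=="side" else (210,450,150,330)
    cv2.imwrite(f"pics/{n}1.png",cv2.resize(f["frame"][b[2]:b[3],b[0]:b[1]],None,fx=3,fy=3,interpolation=cv2.INTER_CUBIC))
E
```

```text
time: 1.27
tool_pos: [499.2, -198.1, 157.0]
orientation: [[0.714, -0.287, 0.639], [-0.419, -0.906, 0.06], [0.562, -0.311, -0.767]]
force: [-0.1, 0.2, 0.5]
opening: 93.2
d [-0.1 -3.3  1.1] w [-0.003 -0.001 -0.003] | t 1.27 q [-1.05  0.03  2.19  0.92  0.83  0.32] F [-0.1  0.2  0.5] T [0.04 0.33 0.01] open 93.2
d [ 69.1   2.8 -81.6] w [-0.003 -0.001 -0.003] | t 1.27 q [-1.05  0.03  2.19  0.92  0.83  0.32] F [-0.1  0.2  0.5] T [0.04 0.33 0.01] open 93.2
```

View pics/side1.png

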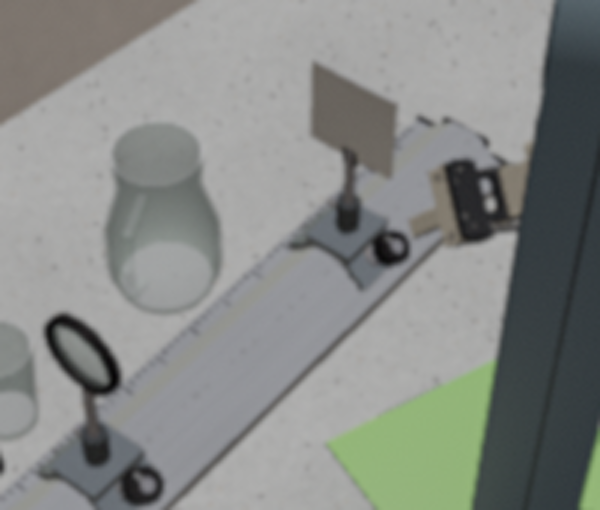

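View pics/top1.png

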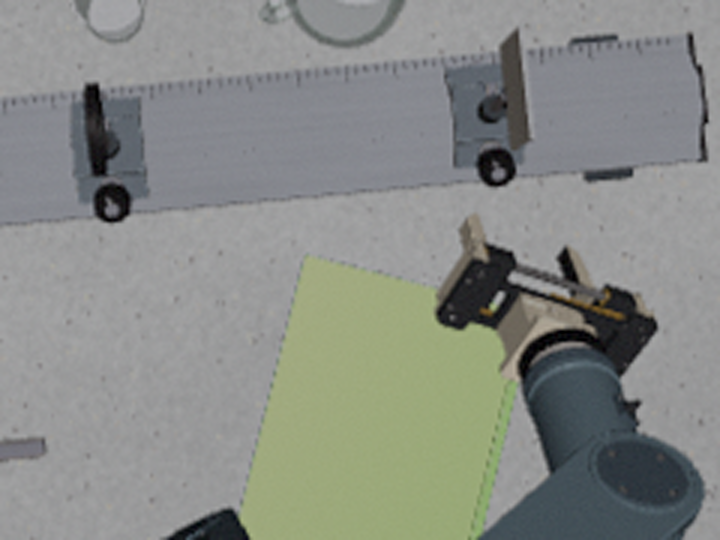

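```bash
python3 -m crank '[{"dx":18,"dy":-1,"dz":-20,"claw":-1},{"dx":36,"dy":1,"dz":-42,"claw":-1},{"dx":54,"dy":2,"dz":-64,"claw":-1},{"dx":69,"dy":2.8,"dz":-81.6,"claw":-1},{"dx":69,"dy":2.8,"dz":-81.6,"claw":-1}]'; python3 go.py 2 -0.5
```

```text
d [ 69.    6.6 -83.1] w [ 0.001 -0.    -0.001] | t 1.37 q [-1.05  0.03  2.19  0.92  0.83  0.32] F [ 0.3 -0.7  0.8] T [ 0.04  0.29 -0.01] open 93.0$[0]: bad value
```

```bash
python3 -m crank '[{"dx":18,"dy":2,"dz":-21,"wx":0,"wy":0,"wz":0,"claw":-1},{"dx":36,"dy":4,"dz":-43,"wx":0,"wy":0,"wz":0,"claw":-1},{"dx":54,"dy":5,"dz":-65,"wx":0,"wy":0,"wz":0,"claw":-1},{"dx":69,"dy":6.6,"dz":-83,"wx":0,"wy":0,"wz":0,"claw":-1},{"dx":69,"dy":6.6,"dz":-83,"wx":0,"wy":0,"wz":0,"claw":-1}]'; python3 go.py 2 -0.5
```

```text
time: 1.78
tool_pos: [568.8, -196.6, 73.0]
orientation: [[0.713, -0.289, 0.638], [-0.419, -0.906, 0.057], [0.562, -0.308, -0.768]]
force: [-1.1, 0.3, 0.3]
opening: 93.2
d [-0.6  1.3  2.4] w [-0.    -0.002 -0.001] | t 1.78 q [-0.88  0.29  2.17  1.2   0.6   0.1 ] F [-1.1  0.3  0.3] T [ 0.01  0.31 -0.04] open 93.2
```

```bash
python3 -m crank '[{"dx":-0.6,"dy":1.3,"dz":2.4,"wx":0,"wy":-0.002,"wz":0,"claw":-1},{"dx":-0.6,"dy":1.3,"dz":2.4,"wx":0,"wy":-0.002,"wz":0,"claw":-1}]'
python3 - <<'E'
from rig import env
import cv2,numpy as np
for n in("side","top"):
    f=env.grab_frame(n); np.savez(f"{n}2.npz",**f)
    b=(290,390,120,200) if n=="side" else (330,420,150,230)
    cv2.imwrite(f"pics/{n}2.png",cv2.resize(f["frame"][b[2]:b[3],b[0]:b[1]],None,fx=6,fy=6,interpolation=cv2.INTER_CUBIC))
E
python3 go.py 2 -0.5
```

```text
time: 1.95
tool_pos: [568.2, -196.9, 76.3]
orientation: [[0.712, -0.289, 0.64], [-0.419, -0.906, 0.056], [0.564, -0.308, -0.766]]
force: [0.3, -0.6, 0.1]
opening: 92.9
d [ 0.1  1.5 -1.4] w [0.002 0.001 0.   ] | t 2.05 q [-0.88  0.28  2.17  1.2   0.6   0.11] F [ 0.1  0.3 -0.3] T [ 0.03  0.27 -0.03] open 92.8
```

View pics/side2.png

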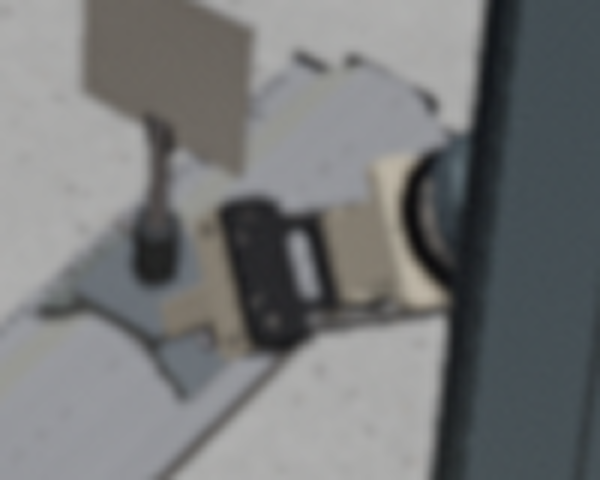

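View pics/top2.png

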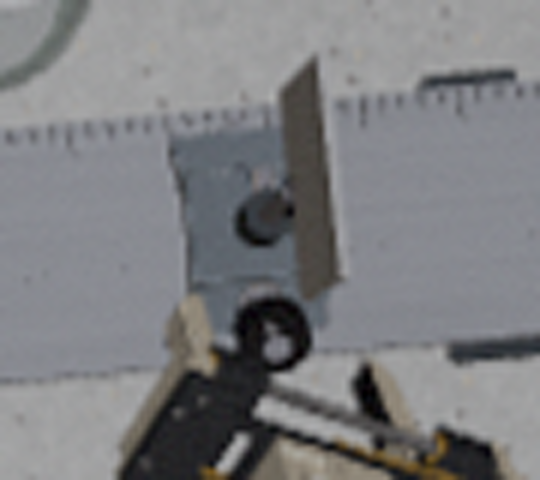

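```bash
for i in 1 2; do python3 -m crank '[{"dx":0,"dy":0,"dz":0,"wx":0,"wy":0,"wz":0,"claw":1},{"dx":0,"dy":0,"dz":0,"wx":0,"wy":0,"wz":0,"claw":1},{"dx":0,"dy":0,"dz":0,"wx":0,"wy":0,"wz":0,"claw":1},{"dx":0,"dy":0,"dz":0,"wx":0,"wy":0,"wz":0,"claw":1},{"dx":0,"dy":0,"dz":0,"wx":0,"wy":0,"wz":0,"claw":1}]' 25; done; python3 go.py 2 -0.5
```

```text
time: 2.47
tool_pos: [568.1, -196.9, 77.1]
orientation: [[0.711, -0.289, 0.641], [-0.418, -0.907, 0.054], [0.566, -0.307, -0.765]]
force: [-0.1, 0.2, -0.2]
opening: 64.1
time: 2.88
tool_pos: [568.0, -197.3, 76.9]
orientation: [[0.711, -0.29, 0.641], [-0.418, -0.907, 0.054], [0.566, -0.306, -0.766]]
force: [-1.1, -1.2, -0.5]
opening: 34.0
d [ 0.3  2.  -1.5] w [0.003 0.001 0.001] | t 2.88 q [-0.88  0.28  2.17  1.2   0.6   0.11] F [-1.1 -1.2 -0.5] T [-0.24  0.51 -0.21] open 34.0
```

```bash
python3 -m crank '[{"dx":0,"dy":0,"dz":0,"wx":0,"wy":0,"wz":0,"claw":1},{"dx":0,"dy":0,"dz":0,"wx":-0.064,"wy":-0.006,"wz":0.077,"claw":1},{"dx":0,"dy":0,"dz":0,"wx":-0.128,"wy":-0.011,"wz":0.153,"claw":1},{"dx":0,"dy":0,"dz":0,"wx":-0.192,"wy":-0.017,"wz":0.23,"claw":1},{"dx":0,"dy":0,"dz":0,"wx":-0.256,"wy":-0.022,"wz":0.306,"claw":1}]' 30; python3 go.py 2 -0.1;python3 go.py 2 0.3
```

```text
time: 3.3
tool_pos: [568.1, -196.7, 77.0]
orientation: [[0.767, 0.014, 0.642], [-0.028, -0.998, 0.055], [0.641, -0.06, -0.765]]
force: [-1.7, 2.6, 0.6]
opening: 33.4
d [ 0.2  1.4 -1.6] w [ 0.004  0.002 -0.004] | t 3.3 q [-0.88  0.28  2.17  1.2   0.6  -0.3 ] F [-1.7  2.6  0.6] T [0.29 0.23 0.06] open 33.4
d [ 0.2  1.4 -1.6] w [-0.252 -0.02   0.303] | t 3.3 q [-0.88  0.28  2.17  1.2   0.6  -0.3 ] F [-1.7  2.6  0.6] T [0.29 0.23 0.06] open 33.4
```

```bash
for i in 1; do python3 -m crank '[{"dx":0,"dy":0,"dz":0,"wx":-0.064,"wy":-0.006,"wz":0.077,"claw":1},{"dx":0,"dy":0,"dz":0,"wx":-0.128,"wy":-0.011,"wz":0.153,"claw":1},{"dx":0,"dy":0,"dz":0,"wx":-0.192,"wy":-0.017,"wz":0.23,"claw":1},{"dx":0,"dy":0,"dz":0,"wx":-0.256,"wy":-0.022,"wz":0.306,"claw":1},{"dx":0,"dy":0,"dz":0,"wx":-0.32,"wy":-0.028,"wz":0.383,"claw":1}]'; done; python3 go.py 2 0.4;python3 - <<'E'
from rig import env
import cv2,numpy as np
for n in("side","top"):
    f=env.grab_frame(n)
    b=(290,390,120,200) if n=="side" else (330,420,150,230)
    cv2.imwrite(f"pics/{n}3.png",cv2.resize(f["frame"][b[2]:b[3],b[0]:b[1]],None,fx=6,fy=6,interpolation=cv2.INTER_CUBIC))
E
```

```text
time: 3.72
tool_pos: [568.0, -195.9, 76.9]
orientation: [[0.664, 0.384, 0.642], [0.458, -0.887, 0.057], [0.591, 0.256, -0.765]]
force: [-0.9, 1.8, 1.4]
opening: 33.8
d [ 0.3  0.6 -1.5] w [ 0.005  0.003 -0.009] | t 3.72 q [-0.88  0.28  2.17  1.2   0.61 -0.81] F [-0.9  1.8  1.4] T [0.24 0.36 0.02] open 33.8
```

View pics/top3.png

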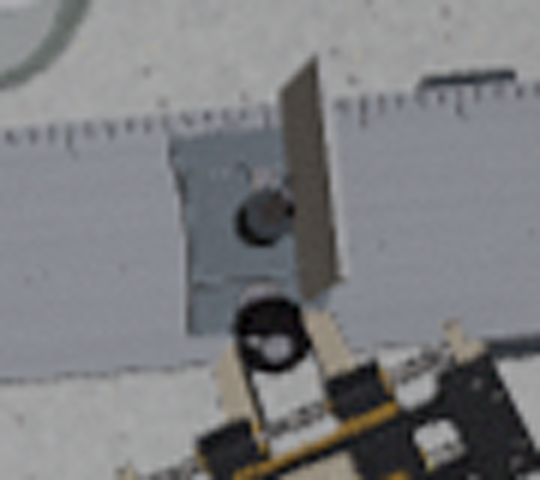

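View pics/side3.png

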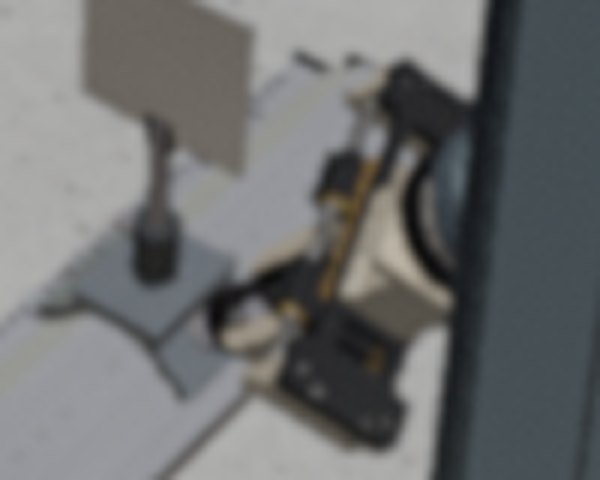

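```bash
for i in 1; do python3 -m crank '[{"dx":0,"dy":0,"dz":0,"wx":-0.064,"wy":-0.006,"wz":0.077,"claw":1},{"dx":0,"dy":0,"dz":0,"wx":-0.128,"wy":-0.011,"wz":0.153,"claw":1},{"dx":0,"dy":0,"dz":0,"wx":-0.192,"wy":-0.017,"wz":0.23,"claw":1},{"dx":0,"dy":0,"dz":0,"wx":-0.256,"wy":-0.022,"wz":0.306,"claw":1},{"dx":0,"dy":0,"dz":0,"wx":-0.288,"wy":-0.025,"wz":0.345,"claw":1}]'; done; python3 go.py 2 0.85;python3 - <<'E'
from rig import env
import cv2,numpy as np
for n in("side","top"):
    f=env.grab_frame(n)
    b=(290,390,120,200) if n=="side" else (330,420,150,230)
    cv2.imwrite(f"pics/{n}4.png",cv2.resize(f["frame"][b[2]:b[3],b[0]:b[1]],None,fx=6,fy=6,interpolation=cv2.INTER_CUBIC))
E
python3 go.py 2 0.85 20
```

```text
time: 4.23
tool_pos: [567.6, -195.4, 76.6]
orientation: [[0.432, 0.635, 0.64], [0.797, -0.601, 0.059], [0.423, 0.485, -0.766]]
force: [-2.5, 1.2, 1.9]
opening: 33.7
d [ 0.6  0.  -1.2] w [ 0.003  0.001 -0.008] | t 4.23 q [-0.88  0.28  2.17  1.19  0.61 -1.25] F [-2.5  1.2  1.9] T [0.22 0.58 0.03] open 33.7
d [-1.1 20.  -1.2] w [ 0.     0.001 -0.005] | t 4.33 q [-0.88  0.28  2.17  1.19  0.61 -1.25] F [-3.8  1.9  1.6] T [0.07 0.58 0.25] open 34.0
```

View pics/top4.png

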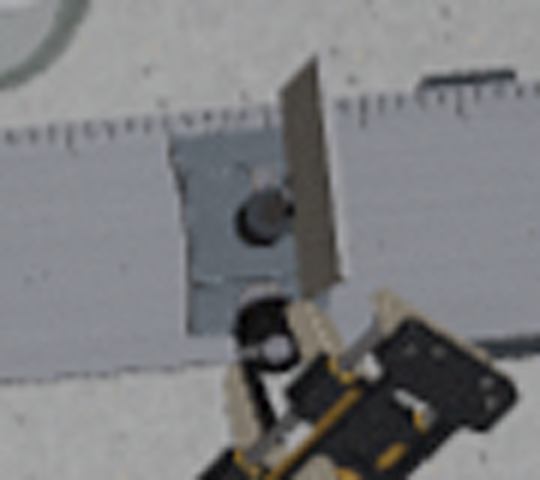

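View pics/side4.png

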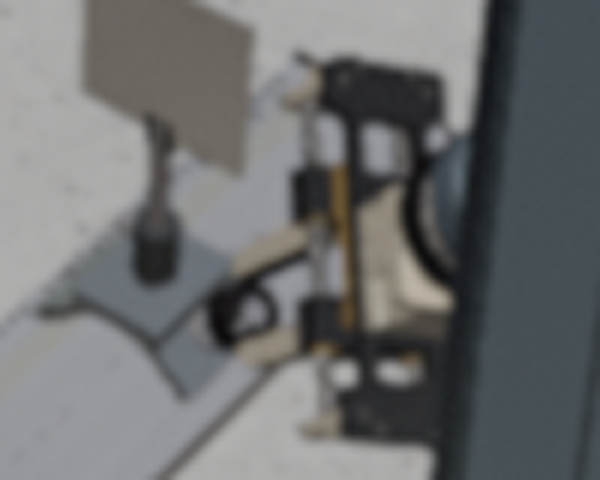

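```bash
python3 -m crank '[{"dx":-0.2,"dy":2,"dz":0,"wx":0,"wy":0,"wz":0,"claw":1},{"dx":-0.4,"dy":5,"dz":0,"wx":0,"wy":0,"wz":0,"claw":1},{"dx":-0.9,"dy":10,"dz":0,"wx":0,"wy":0,"wz":0,"claw":1}]'; python3 go.py 2 0.85 238.6
```

```text
time: 4.58
tool_pos: [566.8, -186.4, 76.7]
orientation: [[0.436, 0.632, 0.64], [0.794, -0.606, 0.057], [0.424, 0.483, -0.766]]
force: [-0.1, -2.1, -1.5]
opening: 33.8
d [-19.3 228.7  -1.2] w [ 0.     0.001 -0.002] | t 4.58 q [-0.87  0.27  2.18  1.21  0.6  -1.25] F [-0.1 -2.1 -1.5] T [-0.38  0.44 -0.23] open 33.8
```

```bash
python3 -m crank '[{"dx":-0.9,"dy":10,"dz":0,"wx":0,"wy":0,"wz":0,"claw":1},{"dx":-2.3,"dy":27,"dz":0,"wx":0,"wy":0,"wz":0,"claw":1},{"dx":-3.9,"dy":45,"dz":0,"wx":0,"wy":0,"wz":0,"claw":1},{"dx":-5.5,"dy":63,"dz":0,"wx":0,"wy":0,"wz":0,"claw":1},{"dx":-7.1,"dy":81,"dz":0,"wx":0,"wy":0,"wz":0,"claw":1}]'; python3 go.py 2 0.85 228.6
```

```text
time: 5.0
tool_pos: [559.4, -104.3, 76.7]
orientation: [[0.437, 0.631, 0.641], [0.793, -0.607, 0.057], [0.425, 0.483, -0.766]]
force: [4.4, -2.1, -3.9]
opening: 33.7
d [-11.  136.6  -1.3] w [-0.     0.001 -0.001] | t 5.0 q [-0.71  0.21  2.28  1.34  0.49 -1.26] F [ 4.4 -2.1 -3.9] T [-0.4   0.09 -0.25] open 33.7
```

```bash
python3 -m crank '[{"dx":-1.2,"dy":16,"dz":0,"wx":0,"wy":0,"wz":0,"claw":1},{"dx":-2.7,"dy":34,"dz":0,"wx":0,"wy":0,"wz":0,"claw":1},{"dx":-4.4,"dy":54,"dz":0,"wx":0,"wy":0,"wz":0,"claw":1},{"dx":-6,"dy":73,"dz":0,"wx":0,"wy":0,"wz":0,"claw":1},{"dx":-7.2,"dy":88,"dz":0,"wx":0,"wy":0,"wz":0,"claw":1}]'; python3 go.py 2 0.85 228.6
```

```text
time: 5.42
tool_pos: [551.6, -14.1, 76.7]
orientation: [[0.437, 0.631, 0.64], [0.792, -0.608, 0.058], [0.426, 0.482, -0.766]]
force: [2.9, -2.9, -2.6]
opening: 33.6
d [-3.2 46.5 -1.3] w [-0.001  0.    -0.001] | t 5.42 q [-0.48  0.16  2.35  1.54  0.36 -1.27] F [ 2.9 -2.9 -2.6] T [-0.41  0.2  -0.24] open 33.6
```

```bash
python3 -m crank '[{"dx":-1,"dy":12,"dz":0,"wx":0,"wy":0,"wz":0,"claw":1},{"dx":-2,"dy":24,"dz":0,"wx":0,"wy":0,"wz":0,"claw":1},{"dx":-3,"dy":34,"dz":0,"wx":0,"wy":0,"wz":0,"claw":1},{"dx":-3.4,"dy":41,"dz":0,"wx":0,"wy":0,"wz":0,"claw":1},{"dx":-3.6,"dy":43,"dz":0,"wx":0,"wy":0,"wz":0,"claw":1}]'; python3 go.py 2 0.85 228.6
python3 - <<'E'
from rig import env
import cv2,numpy as np
for n in("side","top"):
    f=env.grab_frame(n);np.savez(f"{n}5.npz",**f)
    b=(200,340,120,270) if n=="side" else (210,380,150,260)
    cv2.imwrite(f"pics/{n}5.png",cv2.resize(f["frame"][b[2]:b[3],b[0]:b[1]],None,fx=4,fy=4,interpolation=cv2.INTER_CUBIC))
E
python3 go.py 2 0.85 228.6
```

```text
time: 5.83
tool_pos: [547.6, 30.9, 76.7]
orientation: [[0.436, 0.632, 0.64], [0.792, -0.607, 0.06], [0.427, 0.481, -0.766]]
force: [2.6, -1.8, -2.6]
opening: 33.9
d [ 0.8  1.4 -1.3] w [-0.003  0.001 -0.003] | t 5.83 q [-0.35  0.16  2.36  1.66  0.28 -1.29] F [ 2.6 -1.8 -2.6] T [-0.27  0.17 -0.17] open 33.9
d [ 0.8  1.9 -1.3] w [-0.003  0.001 -0.003] | t 5.93 q [-0.35  0.16  2.36  1.66  0.28 -1.29] F [ 1.8  2.3 -2.5] T [0.15 0.2  0.2 ] open 33.5
```

View pics/top5.png

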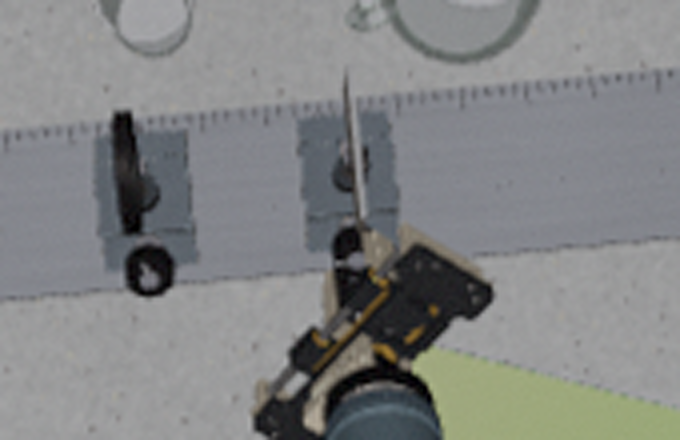

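View pics/side5.png

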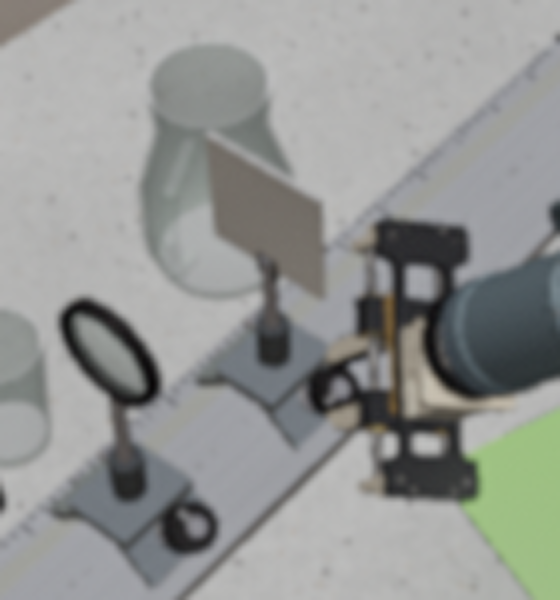

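```bash
cat > rect.py <<'E'
from fit import *
import sys
q=[603.6,0,.087]
def rect(f,z,x0,x1,y0,y1,s=3):
    "rows: bench x from high to low; cols: bench y from low to high, s px/mm"
    yy,xx=np.meshgrid(np.arange(y0,y1,1/s),np.arange(x1,x0,-1/s))
    P=np.stack([xx.ravel(),yy.ravel(),np.full(xx.size,z)],-1)
    uv=proj(f,W(P,q)).astype(np.float32).reshape(*xx.shape,2)
    return cv2.remap(f["frame"],uv[...,0],uv[...,1],cv2.INTER_CUBIC)
if __name__=="__main__":
    k=sys.argv[1]
    for n in("top","side"):
        f=dict(np.load(f"{n}{k}.npz"))
        A=rect(f,77,-40,40,-20,240);B=rect(f,36,30,75,-20,240)
        for im in(A,B):
            for y in range(0,240,50): cv2.line(im,((y+20)*3,0),((y+20)*3,6),(0,0,255),1)
        cv2.imwrite(f"pics/r{n}{k}.png",np.vstack([A,B]))
E
python3 rect.py 5
```

```text
(no output)
```

View pics/rtop5.png

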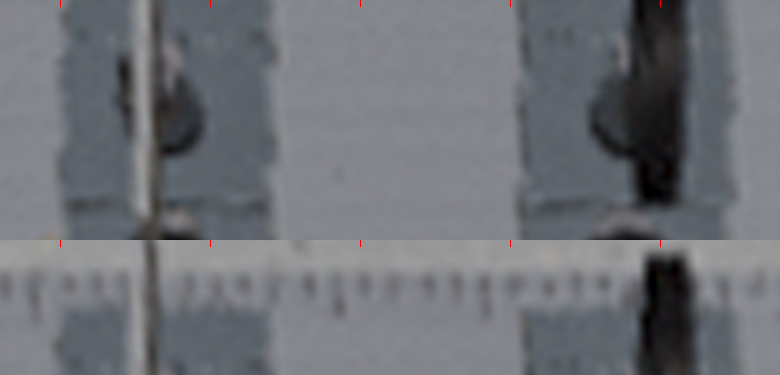

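View pics/rside5.png

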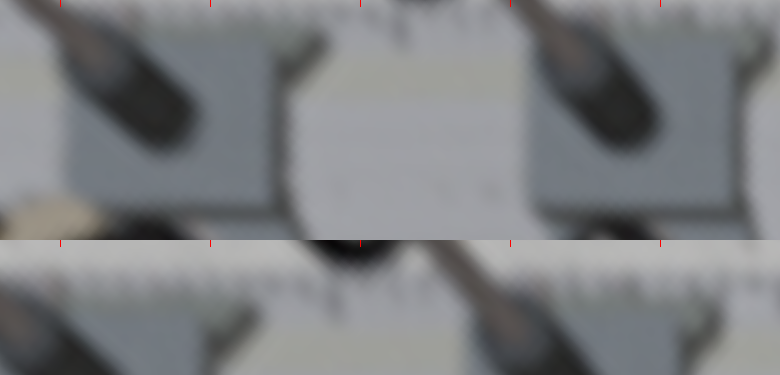

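```bash
cat > sep.py <<'E'
from rect import *
def sep(k):
    for n in("top","side"):
        f=dict(np.load(f"{n}{k}.npz")); 
        for x0,x1,z in((-25,-15,77),(-25,22,77),(16,30,77)):
            im=rect(f,z,x0,x1,-20,240,4)
            c=(189+20)*4
            # saddle edges profile: gradient of mean over rows, edge strips only
            p=cv2.GaussianBlur(im.astype(np.float32).mean(2).mean(0)[None],(0,0),3)[0]
            r=[]
            for e in(-35,35):
                t=p[c+e*4-48:c+e*4+48]; best=[]
                sh=np.arange(-175*4,-125*4)
                cc=[np.corrcoef(t,p[c+e*4-48+s:c+e*4+48+s])[0,1] if c+e*4-48+s>=0 else -1 for s in sh]
                i=int(np.argmax(cc)); r.append((-sh[i]/4,round(max(cc),3)))
            print(n,(x0,x1),r)
if __name__=="__main__": sep(sys.argv[1])
E
python3 sep.py 5
python3 - <<'E'
from fit import *
for k in "5":
  for n,b,lo in(("side",(240,295,140,205),90),):
    f=dict(np.load(n+k+".npz"))
    big=cv2.resize(f["frame"][b[2]:b[3],b[0]:b[1]],None,fx=10,fy=10,interpolation=cv2.INTER_CUBIC); cv2.imwrite("pics/scr5.png",big)
E
```

```text
top (-25, -15) [(np.float64(154.5), np.float64(0.995)), (np.float64(155.25), np.float64(0.999))]
top (-25, 22) [(np.float64(152.75), np.float64(0.996)), (np.float64(153.5), np.float64(0.999))]
top (16, 30) [(np.float64(151.75), np.float64(0.979)), (np.float64(152.0), np.float64(0.998))]
side (-25, -15) [(np.float64(153.75), np.float64(0.998)), (np.float64(152.25), np.float64(0.986))]
side (-25, 22) [(np.float64(155.0), np.float64(1.0)), (np.float64(152.5), np.float64(0.985))]
side (16, 30) [(np.float64(158.5), np.float64(1.0)), (np.float64(153.75), np.float64(0.993))]
```

View pics/scr5.png

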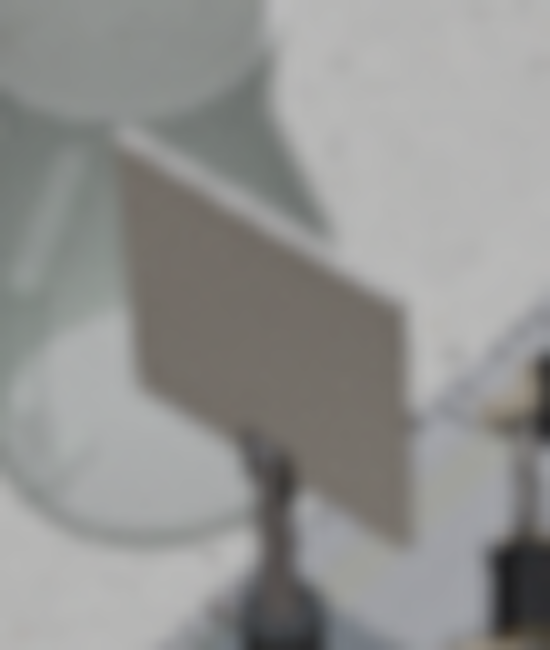

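```bash
cat > est.py <<'E'
from fit import *
def blobs(f,b,th=70):
    g=f["frame"].max(2)[b[2]:b[3],b[0]:b[1]]; big=cv2.resize(g,None,fx=8,fy=8,interpolation=cv2.INTER_CUBIC)
    cs,_=cv2.findContours((big<th).astype(np.uint8),cv2.RETR_EXTERNAL,cv2.CHAIN_APPROX_NONE)
    for c in cs:
        if cv2.contourArea(c)>1500:
            e=cv2.fitEllipse(c); x,y,w,h=cv2.boundingRect(c)
            print(((np.array(e[0])+.5)/8-.5+[b[0],b[2]]).round(2),[round((x+.5)/8-.5+b[0],2),round((x+w+.5)/8-.5+b[0],2),round((y+.5)/8-.5+b[2],2),round((y+h+.5)/8-.5+b[2],2)])
def ysolve(f,gen,obs,y0,comp=None):
    # bench y and x-shift minimising reprojection of centroid
    def r(z): return gen(f,z)-obs
    return least_squares(r,[y0,0.],diff_step=1e-3).x
E
python3 - <<'E'
from est import *
S=dict(np.load("side5.npz"));
blobs(S,(205,300,175,270)); blobs(S,(260,280,190,215))
q0=[603.6,0,.087]
def cen(pts): return lambda f,z: bc(f,W(pts(z[0])+[z[1],0,0],q0))
cr=(np.array([[120,143],[404,312],[404,546],[142,378.]])+.5)/10-.5+[240,140]
print("screen",ysolve(S,lambda f,z:proj(f,W(corners(z[0])+[z[1],0,0],q0)).mean(0),cr.mean(0),37))
for i in range(4): print(ysolve(S,lambda f,z:proj(f,W(corners(z[0])[i:i+1]+[z[1],0,0],q0))[0],cr[i],37))
print("ring",ysolve(S,cen(ring),np.array([227.18,208.18]),189))
E
```

```text
[246.34 251.2 ] [239.31, 253.44, 244.44, 257.69]
[231.7  239.78] [227.44, 235.94, 235.19, 244.69]
[297.62 238.15] [295.06, 299.56, 233.81, 243.06]
[287.   218.65] [276.19, 299.56, 209.44, 228.06]
[267.92 206.24] [264.19, 271.69, 201.69, 210.94]
[227.15 208.09] [214.94, 239.31, 194.81, 221.31]
[292.27 198.76] [289.06, 295.44, 193.31, 204.44]
[296.79 187.04] [293.19, 299.56, 174.56, 202.44]
[267.92 206.24] [264.19, 271.69, 201.69, 210.94]
screen [33.73745702 -0.80246369]
[36.13903908 -4.0410876 ]
[36.04610658 -2.75577673]
[32.13855513  2.93514066]
[30.5469826  0.6729739]
ring [189.08543728   0.        ]
```

```bash
sed -i 's/\[y0,0.\],diff_step=1e-3/[y0,50.],diff_step=1e-2/' est.py
python3 - <<'E'
from est import *
S=dict(np.load("side5.npz"));S0=dict(np.load("side0.npz"));T0=dict(np.load("top0.npz"))
q0=[603.6,0,.087]
def cen(pts): return lambda f,z: bc(f,W(pts(z[0])+[z[1]-50,0,0],q0))
def ls(n,*a): r=ysolve(*a); print(n,r[0].round(2),(r[1]-50).round(2))
cr=(np.array([[120,143],[404,312],[404,546],[142,378.]])+.5)/10-.5+[240,140]
crn=lambda f,z:proj(f,W(corners(z[0])+[z[1]-50,0,0],q0)).mean(0)
ls("screen",S,crn,cr.mean(0),37)
cr0=(np.array([[364,38],[462,88],[457,173],[363,127.]])+.5)/3.5-.5+[200,100]
ls("screen0",S0,crn,cr0.mean(0),-190)
ls("ring",S,cen(ring),np.array([227.16,208.12]),189)
def lower(y): return cyl(np.array([0,y,77.]),Z,X,Y,13,0,20)
ls("socket lens",S,cen(lower),np.array([231.7,239.78]),189)
ls("socket scr",S,cen(lower),np.array([267.92,206.24]),37)
ls("knobS lens",S,cen(knob),np.array([246.3,251.15]),189)
ls("knobS0 scr",S0,cen(knob),np.array([329.38,172.21]),-190)
ls("knobT0 lens",T0,cen(knob),np.array([246.95,217.12]),189)
ls("knobT0 scr",T0,cen(knob),np.array([374.93,205.17]),-190)
E
```

```text
screen 33.74 -0.8
screen0 -191.62 -1.6
ring 189.25 -0.94
socket lens 188.94 -0.31
socket scr 34.3 0.56
knobS lens 188.44 2.3
knobS0 scr -192.57 2.38
knobT0 lens 188.69 -0.43
knobT0 scr -191.99 0.09
```

```bash
python3 -m crank '[{"dx":-0.1,"dy":1.2,"dz":0,"wx":0,"wy":0,"wz":0,"claw":1},{"dx":-0.2,"dy":2.3,"dz":0,"wx":0,"wy":0,"wz":0,"claw":1},{"dx":-0.2,"dy":2.3,"dz":0,"wx":0,"wy":0,"wz":0,"claw":1}]'; python3 go.py 2 0.85 228.6
```

```text
time: 6.18
tool_pos: [547.5, 32.5, 76.7]
orientation: [[0.436, 0.632, 0.64], [0.792, -0.607, 0.06], [0.427, 0.481, -0.766]]
force: [2.4, -0.6, -2.2]
opening: 33.9
d [ 0.9 -0.1 -1.3] w [-0.003  0.001 -0.002] | t 6.18 q [-0.34  0.16  2.36  1.67  0.28 -1.29] F [ 2.4 -0.6 -2.2] T [-0.18  0.19 -0.02] open 33.9
```

```bash
python3 -c "
from rig import env
import numpy as np
for n in('side','top'): np.savez(n+'6.npz',**env.grab_frame(n))
import cv2
f=dict(np.load('side6.npz'))['frame'];cv2.imwrite('pics/scr6.png',cv2.resize(f[140:205,240:295],None,fx=10,fy=10,interpolation=cv2.INTER_CUBIC))
"; python3 sep.py 6; python3 go.py 2 0.85 228.6; python3 -c "
from est import *
S=dict(np.load('side6.npz'));blobs(S,(260,280,190,215));blobs(S,(225,240,230,250))"
```

```text
top (-25, -15) [(np.float64(151.0), np.float64(0.998)), (np.float64(151.75), np.float64(1.0))]
top (-25, 22) [(np.float64(151.0), np.float64(0.996)), (np.float64(151.5), np.float64(0.999))]
top (16, 30) [(np.float64(150.5), np.float64(0.981)), (np.float64(152.0), np.float64(0.998))]
side (-25, -15) [(np.float64(152.0), np.float64(0.998)), (np.float64(151.0), np.float64(0.99))]
side (-25, 22) [(np.float64(153.0), np.float64(1.0)), (np.float64(151.25), np.float64(0.988))]
side (16, 30) [(np.float64(156.5), np.float64(1.0)), (np.float64(154.0), np.float64(0.977))]
d [ 0.9 -0.1 -1.3] w [-0.003  0.001 -0.003] | t 6.28 q [-0.34  0.16  2.36  1.67  0.28 -1.29] F [ 2.1  0.  -2.9] T [-0.13  0.14 -0.03] open 33.8
[267.6  206.55] [263.69, 271.44, 202.31, 211.31]
[231.68 239.76] [227.31, 235.81, 235.06, 244.69]
```

```bash
python3 -m crank '[{"dx":0,"dy":0,"dz":0,"wx":0.064,"wy":0.006,"wz":-0.077,"claw":1},{"dx":0,"dy":0,"dz":0,"wx":0.128,"wy":0.011,"wz":-0.153,"claw":1},{"dx":0,"dy":0,"dz":0,"wx":0.192,"wy":0.017,"wz":-0.23,"claw":1},{"dx":0,"dy":0,"dz":0,"wx":0.256,"wy":0.022,"wz":-0.306,"claw":1},{"dx":0,"dy":0,"dz":0,"wx":0.32,"wy":0.028,"wz":-0.383,"claw":1}]'; python3 go.py 2 0.35 228.6
```

```text
time: 6.7
tool_pos: [547.9, 31.9, 77.0]
orientation: [[0.686, 0.34, 0.642], [0.399, -0.915, 0.058], [0.608, 0.216, -0.764]]
force: [3.0, -2.2, -1.2]
opening: 33.5
d [ 0.5  0.5 -1.6] w [-0.005  0.003  0.003] | t 6.7 q [-0.34  0.16  2.36  1.68  0.28 -0.8 ] F [ 3.  -2.2 -1.2] T [-0.31  0.1  -0.12] open 33.5
```

```bash
python3 -m crank '[{"dx":0,"dy":-0.1,"dz":0,"wx":0.064,"wy":0.006,"wz":-0.077,"claw":1},{"dx":0,"dy":-0.2,"dz":0,"wx":0.128,"wy":0.011,"wz":-0.153,"claw":1},{"dx":0,"dy":-0.3,"dz":0,"wx":0.192,"wy":0.017,"wz":-0.23,"claw":1},{"dx":0,"dy":-0.4,"dz":0,"wx":0.256,"wy":0.022,"wz":-0.306,"claw":1},{"dx":0,"dy":-0.5,"dz":0,"wx":0.32,"wy":0.028,"wz":-0.383,"claw":1}]'; python3 go.py 2 -0.15 228.6;  python3 -c "
from rig import env
import numpy as np
for n in('side','top'): np.savez(n+'7.npz',**env.grab_frame(n))
"; python3 sep.py 7; python3 go.py 2 -.15 228.6; python3 -c "
from est import *
S=dict(np.load('side7.npz'));blobs(S,(260,280,190,215));blobs(S,(225,240,230,250))"
```

```text
time: 7.12
tool_pos: [548.0, 30.9, 77.1]
orientation: [[0.765, -0.035, 0.643], [-0.093, -0.994, 0.056], [0.637, -0.103, -0.764]]
force: [2.2, -0.6, -2.7]
opening: 33.4
d [ 0.4  1.4 -1.7] w [-0.007  0.004  0.008] | t 7.12 q [-0.34  0.16  2.36  1.69  0.27 -0.3 ] F [ 2.2 -0.6 -2.7] T [-0.27  0.26 -0.01] open 33.4
top (-25, -15) [(np.float64(150.5), np.float64(0.999)), (np.float64(151.75), np.float64(1.0))]
top (-25, 22) [(np.float64(150.75), np.float64(0.996)), (np.float64(151.75), np.float64(0.999))]
top (16, 30) [(np.float64(150.5), np.float64(0.98)), (np.float64(152.0), np.float64(0.999))]
side (-25, -15) [(np.float64(152.0), np.float64(0.998)), (np.float64(150.75), np.float64(0.989))]
side (-25, 22) [(np.float64(152.75), np.float64(1.0)), (np.float64(151.25), np.float64(0.988))]
side (16, 30) [(np.float64(156.5), np.float64(1.0)), (np.float64(153.5), np.float64(0.975))]
d [ 0.4  1.4 -1.7] w [-0.005  0.004  0.005] | t 7.22 q [-0.34  0.16  2.36  1.69  0.27 -0.31] F [ 2.1 -0.2 -2.3] T [-0.01  0.23 -0.22] open 33.8
[267.6  206.58] [263.69, 271.56, 202.19, 211.44]
[231.67 239.72] [227.31, 235.94, 235.06, 244.69]
```

```bash
python3 -m crank '[{"dx":0,"dy":-0.1,"dz":0,"wx":0.064,"wy":0.006,"wz":-0.077,"claw":1},{"dx":0,"dy":-0.2,"dz":0,"wx":0.128,"wy":0.011,"wz":-0.153,"claw":1},{"dx":0,"dy":-0.3,"dz":0,"wx":0.192,"wy":0.017,"wz":-0.23,"claw":1},{"dx":0,"dy":-0.4,"dz":0,"wx":0.256,"wy":0.022,"wz":-0.306,"claw":1},{"dx":0,"dy":-0.5,"dz":0,"wx":0.32,"wy":0.028,"wz":-0.383,"claw":1}]' 45; python3 go.py 2 -0.65 228.6
```

```text
time: 7.63
tool_pos: [547.8, 30.1, 76.9]
orientation: [[0.655, -0.398, 0.643], [-0.557, -0.829, 0.054], [0.511, -0.393, -0.764]]
force: [1.5, -1.5, -3.1]
opening: 33.2
d [ 0.6  2.3 -1.5] w [-0.003  0.003  0.008] | t 7.63 q [-0.34  0.16  2.36  1.69  0.27  0.2 ] F [ 1.5 -1.5 -3.1] T [-0.26  0.4   0.01] open 33.2
```

```bash
python3 -m crank '[{"dx":0,"dy":0,"dz":0,"wx":0.051,"wy":0.004,"wz":-0.061,"claw":1},{"dx":0,"dy":-0.1,"dz":0,"wx":0.102,"wy":0.009,"wz":-0.123,"claw":1},{"dx":0,"dy":-0.2,"dz":0,"wx":0.128,"wy":0.011,"wz":-0.153,"claw":1},{"dx":0,"dy":-0.2,"dz":0,"wx":0.128,"wy":0.011,"wz":-0.153,"claw":1}]'; python3 go.py 2 -0.85 228.6
```

```text
time: 7.97
tool_pos: [548.8, 28.4, 77.6]
orientation: [[0.561, -0.521, 0.644], [-0.71, -0.702, 0.051], [0.426, -0.485, -0.764]]
force: [3.2, -2.9, -0.5]
opening: 32.2
d [-0.4  4.  -2.2] w [-0.001  0.004  0.009] | t 7.97 q [-0.34  0.16  2.36  1.69  0.27  0.4 ] F [ 3.2 -2.9 -0.5] T [-0.46 -0.16 -0.56] open 32.2
```

```bash
python3 -c "
from rig import env
import numpy as np,cv2
for n in('side','top'):
  f=env.grab_frame(n);np.savez(n+'8.npz',**f)
  b=(225,325,170,250) if n=='side' else (270,370,160,240)
  cv2.imwrite(f'pics/{n}8.png',cv2.resize(f['frame'][b[2]:b[3],b[0]:b[1]],None,fx=6,fy=6,interpolation=cv2.INTER_CUBIC))
"; python3 sep.py 8; python3 go.py 2 -.85 228.6; python3 -c "
from est import *
S=dict(np.load('side8.npz'));blobs(S,(260,280,190,215));blobs(S,(225,240,230,250))"
```

```text
top (-25, -15) [(np.float64(150.0), np.float64(0.999)), (np.float64(151.75), np.float64(0.999))]
top (-25, 22) [(np.float64(150.5), np.float64(0.996)), (np.float64(151.75), np.float64(0.999))]
top (16, 30) [(np.float64(150.25), np.float64(0.981)), (np.float64(152.0), np.float64(0.999))]
side (-25, -15) [(np.float64(159.75), np.float64(0.172)), (np.float64(150.75), np.float64(0.989))]
side (-25, 22) [(np.float64(133.75), np.float64(0.986)), (np.float64(151.0), np.float64(0.985))]
side (16, 30) [(np.float64(156.0), np.float64(0.998)), (np.float64(153.75), np.float64(0.981))]
d [-0.6  4.2 -2.4] w [0.001 0.004 0.008] | t 8.07 q [-0.34  0.16  2.36  1.69  0.27  0.39] F [ 3.  -5.4  0. ] T [-0.5  -0.25 -0.53] open 32.1
[267.14 206.53] [263.69, 270.56, 202.06, 211.44]
[277.28 206.51] [274.44, 279.56, 189.56, 214.56]
[231.7  239.74] [227.44, 235.94, 235.06, 244.69]
```

View pics/top8.png

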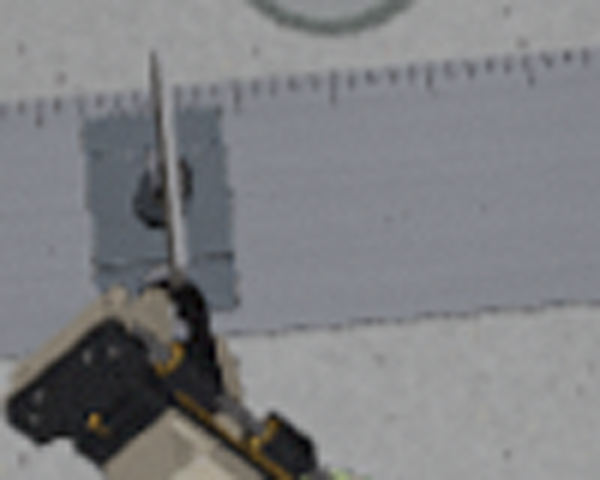

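View pics/side8.png

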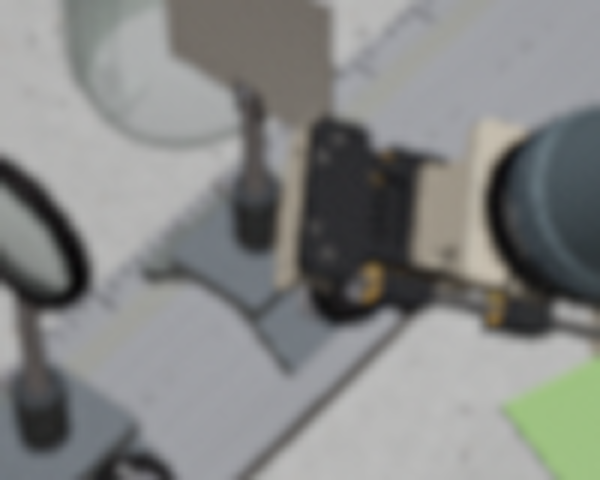

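```bash
python3 -m crank '[{"dx":0,"dy":0,"dz":0,"wx":0,"wy":0,"wz":0,"claw":-0.4},{"dx":0,"dy":0,"dz":0,"wx":0,"wy":0,"wz":0,"claw":-0.4},{"dx":0,"dy":0,"dz":0,"wx":0,"wy":0,"wz":0,"claw":-0.4},{"dx":0,"dy":0,"dz":0,"wx":0,"wy":0,"wz":0,"claw":-0.4},{"dx":0,"dy":0,"dz":0,"wx":0,"wy":0,"wz":0,"claw":-0.4}]'; python3 go.py 100 -.85 228.6
```

```text
time: 8.48
tool_pos: [548.7, 28.5, 77.6]
orientation: [[0.562, -0.519, 0.644], [-0.708, -0.704, 0.051], [0.427, -0.484, -0.764]]
force: [-0.3, 1.0, -0.3]
opening: 60.8
d [-63.   -1.6  72.9] w [0.001 0.004 0.007] | t 8.48 q [-0.34  0.16  2.36  1.69  0.27  0.39] F [-0.3  1.  -0.3] T [0.08 0.29 0.03] open 60.8
```

```bash
python3 -m crank '[{"dx":-10,"dy":-0.8,"dz":12,"wx":0,"wy":0,"wz":0,"claw":-0.4},{"dx":-20,"dy":-1.6,"dz":24,"wx":0,"wy":0,"wz":0,"claw":-0.4},{"dx":-30,"dy":-2.5,"dz":36,"wx":0,"wy":0,"wz":0,"claw":-0.4},{"dx":-38,"dy":-3.2,"dz":45.5,"wx":0,"wy":0,"wz":0,"claw":-0.4},{"dx":-45,"dy":-3.8,"dz":54,"wx":0,"wy":0,"wz":0,"claw":-0.4}]'; python3 go.py 100 -.85 228.6;  python3 -c "
from rig import env
import numpy as np,cv2
for n in('side','top'):
  f=env.grab_frame(n);np.savez(n+'9.npz',**f)
  b=(205,305,170,270) if n=='side' else (220,350,160,240)
  cv2.imwrite(f'pics/{n}9.png',cv2.resize(f['frame'][b[2]:b[3],b[0]:b[1]],None,fx=6,fy=6,interpolation=cv2.INTER_CUBIC))
"
```

```text
time: 8.9
tool_pos: [502.8, 24.9, 131.8]
orientation: [[0.563, -0.519, 0.643], [-0.708, -0.705, 0.051], [0.427, -0.484, -0.764]]
force: [0.6, 0.0, -0.1]
opening: 65.0
d [-17.1   2.   18.6] w [0.001 0.003 0.007] | t 8.9 q [-0.42 -0.08  2.39  1.04  0.37  1.02] F [ 0.6  0.  -0.1] T [0.08 0.28 0.03] open 65.0
```

View pics/top9.png

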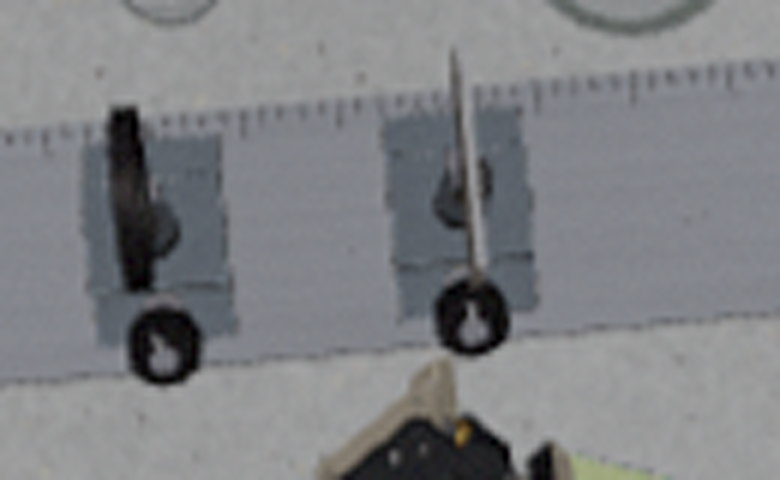

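View pics/side9.png

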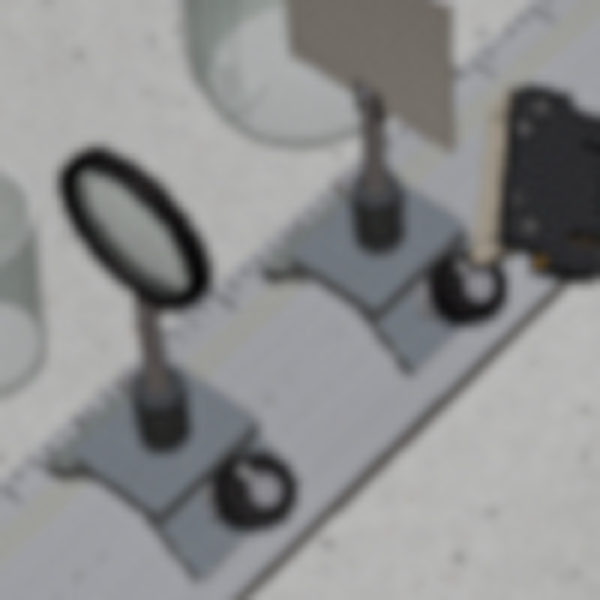

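```bash
python3 -m crank '[{"dx":-10,"dy":-4,"dz":12,"wx":0,"wy":0,"wz":0,"claw":-0.4},{"dx":-20,"dy":-12,"dz":24,"wx":0,"wy":0,"wz":0,"claw":-0.4},{"dx":-30,"dy":-24,"dz":36,"wx":0,"wy":0,"wz":0,"claw":-0.4},{"dx":-38,"dy":-36,"dz":46,"wx":0,"wy":0,"wz":0,"claw":-0.4},{"dx":-44,"dy":-48,"dz":54,"wx":0,"wy":0,"wz":0,"claw":-0.4}]'; python3 -m crank '[{"dx":-5,"dy":-15,"dz":5,"wx":0,"wy":0,"wz":0,"claw":-0.4},{"dx":-10,"dy":-35,"dz":10,"wx":0,"wy":0,"wz":0,"claw":-0.4},{"dx":-15,"dy":-55,"dz":15,"wx":0,"wy":0,"wz":0,"claw":-0.4},{"dx":-20,"dy":-70,"dz":20,"wx":0,"wy":0,"wz":0,"claw":-0.4},{"dx":-20,"dy":-70,"dz":20,"wx":0,"wy":0,"wz":0,"claw":-0.4}]'; python3 -c "
from rig import env
import numpy as np,cv2
for n in('side','top'):
  f=env.grab_frame(n);np.savez(n+'10.npz',**f)
  b=(205,305,140,270) if n=='side' else (220,350,160,240)
  cv2.imwrite(f'pics/{n}10.png',cv2.resize(f['frame'][b[2]:b[3],b[0]:b[1]],None,fx=4.5,fy=4.5,interpolation=cv2.INTER_CUBIC))
  cv2.imwrite(f'pics/{n}10f.png',f['frame'])
"; python3 sep.py 10;python3 -c "
from est import *
S=dict(np.load('side10.npz'));T=dict(np.load('top10.npz'));blobs(S,(210,310,170,265));print();blobs(T,(215,340,160,235))"
```

```text
time: 9.42
tool_pos: [459.4, -23.0, 187.3]
orientation: [[0.563, -0.516, 0.646], [-0.706, -0.706, 0.051], [0.43, -0.485, -0.762]]
force: [-0.4, -0.2, -0.2]
opening: 64.9
time: 9.83
tool_pos: [440.2, -96.7, 208.6]
orientation: [[0.559, -0.517, 0.648], [-0.707, -0.706, 0.048], [0.433, -0.485, -0.76]]
force: [0.1, -0.0, -0.4]
opening: 65.0
top (-25, -15) [(np.float64(150.0), np.float64(0.999)), (np.float64(151.75), np.float64(0.999))]
top (-25, 22) [(np.float64(151.0), np.float64(0.996)), (np.float64(151.75), np.float64(0.999))]
top (16, 30) [(np.float64(150.5), np.float64(0.984)), (np.float64(152.0), np.float64(0.999))]
side (-25, -15) [(np.float64(152.0), np.float64(0.998)), (np.float64(150.75), np.float64(0.988))]
side (-25, 22) [(np.float64(152.75), np.float64(1.0)), (np.float64(151.0), np.float64(0.986))]
side (16, 30) [(np.float64(156.5), np.float64(1.0)), (np.float64(153.75), np.float64(0.976))]
[246.27 251.11] [238.81, 253.56, 243.81, 257.94]
[231.54 238.67] [227.06, 236.06, 231.56, 244.81]
[281.88 217.26] [275.06, 288.69, 210.31, 223.81]
[267.55 205.73] [263.44, 271.69, 199.19, 211.69]
[227.18 208.16] [214.81, 239.44, 194.56, 221.94]

[246.95 217.12] [240.94, 253.31, 210.56, 223.69]
[298.15 212.38] [291.81, 304.56, 206.06, 218.94]
[295.04 193.33] [292.06, 297.69, 187.31, 197.94]
[242.58 194.51] [237.56, 249.56, 177.56, 208.56]
```

View pics/side10.png

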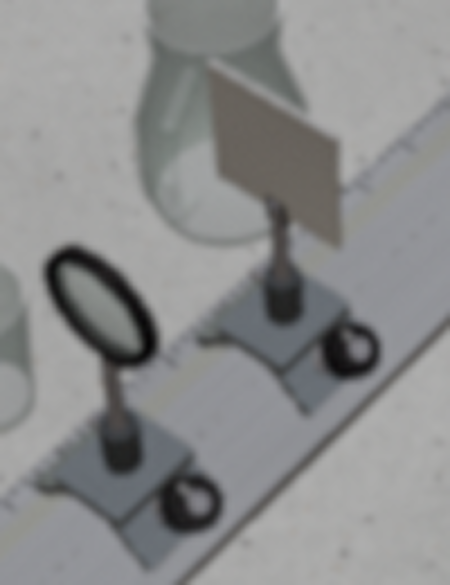

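View pics/top10f.png

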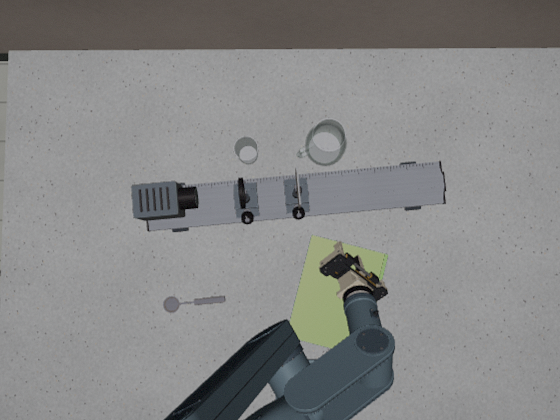

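Run:
```python
from est import *
S=dict(np.load("side10.npz"));T=dict(np.load("top10.npz"))
q0=[603.6,0,.087]
def cen(pts): return lambda f,z: bc(f,W(pts(z[0])+[z[1]-50,0,0],q0))
def ls(n,*a): r=ysolve(*a); print(n,r[0].round(2),(r[1]-50).round(2)); return r[0]
A=np.array
def lower(y): return cyl(np.array([0,y,77.]),Z,X,Y,13,0,38)
print(ls("socket",S,cen(lower),A([231.54,238.67]),189)-ls("",S,cen(lower),A([267.55,205.73]),37))
print(ls("knobS",S,cen(knob),A([246.27,251.11]),189)-ls("",S,cen(knob),A([281.88,217.26]),37))
print(ls("knobT",T,cen(knob),A([246.95,217.12]),189)-ls("",T,cen(knob),A([298.15,212.38]),37))
# knob top faces
fr=[cv2.resize(f["frame"][v-9:v+10,u-9:u+10],None,fx=15,fy=15,interpolation=cv2.INTER_CUBIC) for f,u,v in((T,247,217),(T,298,212),(S,246,251),(S,282,217))]
t0=dict(np.load("top0.npz")); fr.insert(2,cv2.resize(t0["frame"][196:215,366:385],None,fx=15,fy=15,interpolation=cv2.INTER_CUBIC))
fr.append(np.zeros_like(fr[0]))
cv2.imwrite("pics/k10.png",cv2.resize(np.vstack([np.hstack(fr[:3]),np.hstack(fr[3:])]),(780,520)))
# scale calibration along the bench in top image: use knob start positions
```

```text
socket 190.86 -2.64
 39.11 -2.62
151.7493761586905
knobS 188.39 2.45
 35.98 2.52
152.41591088919878
knobT 188.69 -0.43
 36.59 -0.34
152.0971899506048
```

View pics/k10.png

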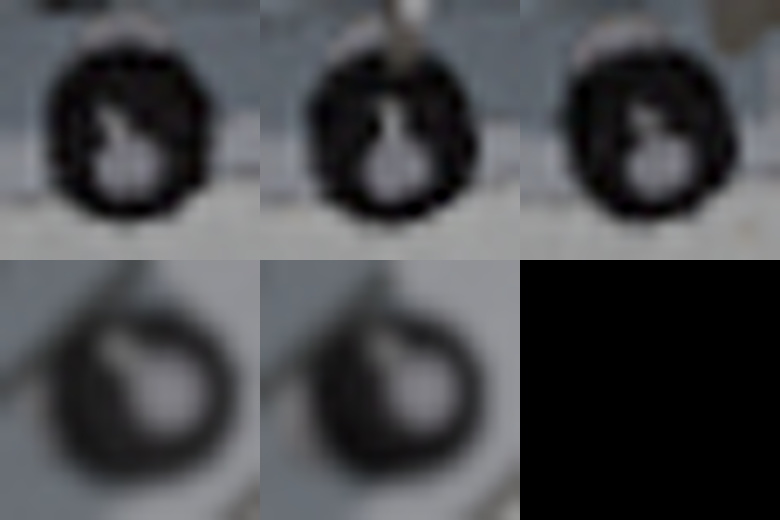

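```bash
python3 -c "
from rig import env
s=env.sense();print(s['time'],s['force']);print(env.close_job())"
```

```text
9.9333 [-0.33950563  0.1462121   0.05831673]
the job is handed in; nothing more can be done
None
```

I loosened the screen carriage's knob, slid the carriage about 229 mm towards the lens, turned the knob back tight and backed the gripper clear. The job was handed in at 9.9 s; it gave no verdict.

- **Distance:** the knobs and sockets put the carriage middles 151.7 to 152.4 mm apart. That puts the screen's face about 150 mm from the lens middle, give or take about 1 mm. Cruder matching of the saddle edges scattered more, mostly 150 to 154 mm, with one edge in the side view at 156.5 mm.
- **Clamp:** the knob's white line stands straight across the bench, further clockwise than at the start. The last 0.1 rad of turning rolled the pads round the knob, as a knob on its stop would. I did not push the carriage to test the clamp.
- **Surroundings:** the lens carriage and its knob look unchanged. The jug and tumbler look to be where they were; I checked them by eye only. The gripper touched nothing at the end, and the wrist forces I read stayed below about 7 N.

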